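# Dock the thermometer probe

## Task

The charger of the cooking thermometer is lying on its back: stand it upright on the thin square wooden charging pad, opening at the top. Then take the probe out of the wooden drying block and push its stem fully home into the opening of the standing charger, and let go. Leave the cup, the bowl, the stopper and the paddle where they are.

Things in the scene. Friction and masses are not known exactly. Their poses are not given: they have to be found in the camera images.
- pad: Thin square pad of light wood, 160 x 160 x 4 mm, fixed to the counter. Origin: centre of its underside, on the counter; z up; its top is at z = 4 mm.
- charger: Loose white block 100 (x) x 58 (y) x 44 (z) mm, 0.45 kg, centre of mass 13 mm from the middle towards the foot. Lies on its back at first, black display up, top end towards the robot within 40 deg. x: from the black rubber foot (x = -50) to the top end with the opening (x = +50); z: out of the display. Origin: centre of the back face (body is z = 0 to 44). Upright: x up, rubber on the pad.
- charger_mouth (a point): Centre of the opening in the charger's top end, level with that end face. Round hole 12 mm across with a 2 mm chamfer, 72 mm deep along the charger's x, at the middle of the 58 x 44 mm end. Axes as the charger's.
- charger_foot (a point): Centre of the charger's rubber foot end (58 x 44 mm), on its outer face. Axes as the charger's.
- probe: Loose probe 115 mm long, 60 g: steel stem 9 mm across, 65 long (last 10 mm tapers to 3 across) under a black round head 20 across, 50 long, to grip. Origin: stem tip; z from tip to head (head z = 65 to 115). Starts upright in the block, head resting on it; lifts straight out. Fully home in the charger, the head's underside lies on the charger's end face.
- probe_shoulder (a point): Centre of the underside of the probe's head, where the stem begins (65 mm above the tip). Axes as the probe's.
- block: Wooden drying block, 70 x 70 x 75 mm high, fixed. One vertical hole 13 mm across, 68 mm deep, in the middle of its top holds the probe at first. Origin: centre of its underside.
- cup: Bystander: steel measuring cup, 76 mm across, 60 mm high. Origin: centre of its underside.
- bowl: Bystander: white ceramic pinch bowl, 84 mm across, 40 mm high. Origin: centre of its underside.
- stopper: Bystander: glass cruet stopper, 38 mm across, 70 mm high, standing. Origin: centre of its underside.
- paddle: Bystander: flat wooden rice paddle lying along y, about 200 x 62 x 8 mm. Origin: on its underside, near the middle of its length.
Things that resemble listed ones, but are neither listed nor needed, are in the scene too. There is more than one size of the probe; the job needs the largest.

How it is judged:
By the outcome, as a careful person would: the job done as asked, in the order asked, and still so for the second after the job is handed in, with the robot touching nothing.
It also fails if it takes over 72 s, if anything falls off the work surface, if the arm or the gripper's body presses on something with over 40 N, if the wrist force passes 120 N, or if a joint passes its speed limit or range.

## Robot

A 6-joint arm with a two-finger parallel gripper is mounted at the origin on the work surface. World frame = base frame: x ahead of the robot, y to its left, z up, the work surface at z = 0. Lengths are in m, angles in rad, forces in N, time in s.
With the tool pointing down it reaches from about 0.35 to 0.775 m from the base axis. Payload 7.3 kg.
Tool frame: the origin (TCP) lies on the front face of the gripper's body, between the roots of the fingers; the fingertips stand ahead of it and the grasp point (between the pads) lies 47 mm ahead of it (finger_overhang is the z of the fingertips in the tool frame, in m); z points along the fingers, y is the line along which they close (so a half turn about z gives the same grasp; the last joint's range is limited). The gripper opens to 92 mm and grips with 3 to 60 N. Pads are 19 mm wide; open, the fingers measure 130 mm over their backs; the gripper's body (75 mm by 190 mm) begins 47 mm behind the grasp point.
Start: joints at [-1.286, 0.342, 1.524, -0, 1.275, -0.146], TCP at [0.219, -0.477, 0.292] pointing down, gripper open.
Joint ranges: [-2.53, 2.53], [-0.77, 2.02], [0.04, 2.7], [-1, 4.14], [0.28, 2.66], [-3.11, 3.11]. Speed limits (rad/s): [2.57, 2.57, 3.14, 3.14, 3.14, 3.14].

## Interface

Orientations are given as [roll, pitch, yaw] about the fixed x, y, z axes, in that order (R = Rz(yaw) Ry(pitch) Rx(roll)).
In Python, from cell import * gives the robot as it stands. The module is installed in compiled form; this text tells all that it offers.
- The arm moves only by the tool arm_command, never from a script. Its argument "series" is a list of rows, each an object of numbers: "x", "y", "z": the shift along the tool's x, y, z in mm; "rx", "ry", "rz": the turn, a rotation vector about the tool's x, y, z in degrees. A call has 1 to 20 rows; each row is the pose to reach, as a shift and turn from the pose commanded when the call began, along the tool's axes at that moment; what a row does not reach only later rows make up. A row lasts 1/10 s, in which the tool goes at most 50 mm and 8.59 degrees, less where a joint would pass 70% of its speed; a pose out of reach is approached as far as the arm can. A call with a gripper value outside its range is refused whole. "hand" is the finger opening in mm, from 0 to 91.8, set as the call begins (left out, the last holds). The fingers move at their own pace and stop on an object; "squeeze" is the grip in N (left out, the last holds). Time passes only in rows, so rows that repeat a pose let the fingers close. It gives the time, the measured TCP pose, the force, the opening and the grip force at its end, in the units of the state.
- observe(): the state, without advancing time (a new reading comes with each control period).
- read_camera(name): name is "scene" or "top" or "wrist"; returns a dict with "pixels" (480x640x3 uint8, blue, green, red), "K" (3x3 intrinsics, pixels), "rvec" (rotation vector, rad) and "tvec" (3), from world to camera coordinates, as OpenCV has them. Camera axes: x right, y down, z forward; pixel columns grow to the right and rows downward; lengths in m; the calibration is good to about 2 mm. A picture is of the moment at which its call begins. There is no depth.
- hand_in(): hands the job in; it is judged then, once.
Trained networks look in a picture, given as the dict that the camera call returned (one of the last four; its "shot" number tells which), for a name from the list of things; names that differ only in an ending like _2 or _b are one class to them, and where a whole thing is asked for, a point or a joint stands for the part that bears it (a point fixed in the world has none). Each returns a list of dicts, best first, with "confidence" (0 to 1); they miss things now and then, are a little off and sometimes report something else, mostly with a low value. They report only what shows in the picture. A call takes as long as a camera call. They do not tell look-alikes from the thing itself.
- boxes_of(picture, query): "point" ([x, y, z] in m, in world coordinates, good to about 4 mm: the middle of the surface that is visible of it).
- trace(picture, query): "pixels" (480x640 bool, what is visible of it).
- mark_of(picture, query): "point" ([x, y, z] in m, in world coordinates, good to about 4 mm: a listed point, or the origin of a listed thing).
The state is a dict: "time": time; "qpos": joint angles; "qvel": joint speeds; "joint_efforts": joint torques, N m; "tool_pos": TCP position; "tool_rot": TCP orientation; "contact_force": force on the tool from outside, world axes, zero at the start; "torque": the same for the moment, N m; "opening": finger opening in m; "grip_force": force on a finger pad.
Only numpy, scipy, OpenCV 4.12 (cv2) and the standard library are available. Lean on these libraries where they do the work, as an engineer would, in place of code of your own. Each camera call takes 0.05 s, during which the arm holds its last target. There are 200 camera calls.

## Working session

There is one attempt and no reset: what is moved stays moved. The work goes in short steps, Python scripts to look and compute and a tool call to move; the robot and the scene stay as the last step left them, time stands still between calls to the robot, and variables do not carry over. Pictures are saved under pics/ and viewed, at most 10 in all, crops included, and the job is handed in when it is done.

Besides the shell and the picture viewer there is one more tool, called after "Request:" by a JSON object that holds its "name" and its "arguments". arm_command: Moves the arm, as the interface text tells. Its arguments: {"type":"object","properties":{"series":{"type":"array"},"hand":{"type":"number"},"squeeze":{"type":"number"}},"required":["series"]}

```bash
mkdir -p pics; ls
cat > h.py <<'E'
from cell import *
import numpy as np, cv2
from scipy.spatial.transform import Rotation as R
np.set_printoptions(precision=4,suppress=True)
def proj(p,pts):
    return cv2.projectPoints(np.atleast_2d(np.float64(pts)),np.array(p["rvec"],float),np.array(p["tvec"],float),np.array(p["K"],float),None)[0][:,0]
def ray(p,uv):
    M=cv2.Rodrigues(np.array(p["rvec"],float))[0];t=np.array(p["tvec"],float).ravel()
    d=M.T@np.linalg.inv(np.array(p["K"]))@np.array([*uv,1.]);return -M.T@t,d/np.linalg.norm(d)
def onz(p,uv,z):
    c,d=ray(p,uv);return c+d*(z-c[2])/d[2]
def tri(obs):
    A=0;b=0
    for p,uv in obs:
        c,d=ray(p,uv);P=np.eye(3)-np.outer(d,d);A=A+P;b=b+P@c
    x=np.linalg.solve(A,b);return x
def toolT():
    s=observe();return np.array(s["tool_pos"]),R.from_euler("xyz",s["tool_rot"])
def rel(pos,rot):
    p,r=toolT();return r.inv().apply(np.array(pos)-p)*1000,np.degrees((r.inv()*rot).as_rotvec())
E
python3 - <<'E'
from h import *
s=observe();print(s)
P={n:read_camera(n) for n in("scene","top","wrist")}
for n,p in P.items():
    cv2.imwrite(f"pics/{n}0.png",p["pixels"])
    print(n,ray(p,(320,240)))
    for q in ["pad","charger","charger_mouth","charger_foot","probe","probe_shoulder","block","cup","bowl","stopper","paddle"]:
        for d in mark_of(p,q): print(q,np.array(d["point"]),round(d["confidence"],2),proj(p,d["point"])[0].round())
E
```

```text
pics
{'time': 0.0, 'qpos': array([-1.286 ,  0.3427,  1.525 ,  0.    ,  1.2754, -0.146 ]), 'qvel': array([ 0.0009,  0.0003,  0.0015,  0.0005, -0.0022, -0.0002]), 'joint_efforts': array([ -0.0028, -43.125 , -24.4225,   0.0715,   0.0558,  -0.0001]), 'tool_pos': array([ 0.2192, -0.4767,  0.2915]), 'tool_rot': array([-3.1401, -0.0002,  0.4308]), 'contact_force': array([-0.0018, -0.1014,  0.5552]), 'torque': array([-0.058 , -0.0745,  0.0036]), 'grip_force': 0.0, 'opening': 0.09187453793268426}
scene (array([1.1575, 0.2057, 0.6093]), array([-0.7256, -0.2224, -0.6511]))
pad [ 0.5096 -0.313   0.0003] 0.87 [171. 223.]
pad [ 0.6943 -0.2378  0.0055] 0.3 [154. 292.]
pad [0.758  0.1355 0.0013] 0.25 [356. 374.]
charger [ 0.5327 -0.0164  0.0003] 0.83 [305. 257.]
charger [ 0.4904 -0.0035  0.0189] 0.71 [318. 236.]
charger_mouth [ 0.4896 -0.0034  0.0219] 0.56 [318. 235.]
charger_mouth [ 0.4589  0.2731 -0.001 ] 0.25 [463. 259.]
charger_foot [ 0.5773 -0.0439  0.0189] 0.59 [283. 262.]
probe [ 0.4672  0.3667 -0.0001] 0.82 [515. 271.]
probe [ 0.7583  0.1324 -0.0016] 0.74 [354. 375.]
probe [0.3663 0.2307 0.0
[... 832 characters left out ...]
0.9 [342. 287.]
charger_foot [ 0.5825 -0.041   0.0208] 0.77 [363. 236.]
probe [ 0.3671  0.2348 -0.0001] 0.65 [204. 355.]
probe [0.4605 0.2755 0.0089] 0.64 [183. 301.]
probe [ 0.4697  0.3634 -0.0006] 0.59 [136. 295.]
probe_shoulder [0.4591 0.2697 0.0757] 0.72 [177. 300.]
probe_shoulder [0.3826 0.2358 0.0432] 0.61 [199. 347.]
probe_shoulder [0.4647 0.3508 0.0433] 0.56 [135. 296.]
block [0.4607 0.2778 0.0006] 0.83 [183. 301.]
bowl [ 0.6926 -0.2297  0.001 ] 0.78 [466. 181.]
stopper [0.7556 0.138  0.0002] 0.9 [267. 144.]
paddle [ 0.7841 -0.0249 -0.002 ] 0.63 [355. 132.]
paddle [ 0.5112 -0.3102  0.0002] 0.32 [513. 281.]
wrist (array([ 0.2872, -0.4456,  0.3845]), array([-0.2597, -0.1189, -0.9583]))
```

View pics/scene0.png

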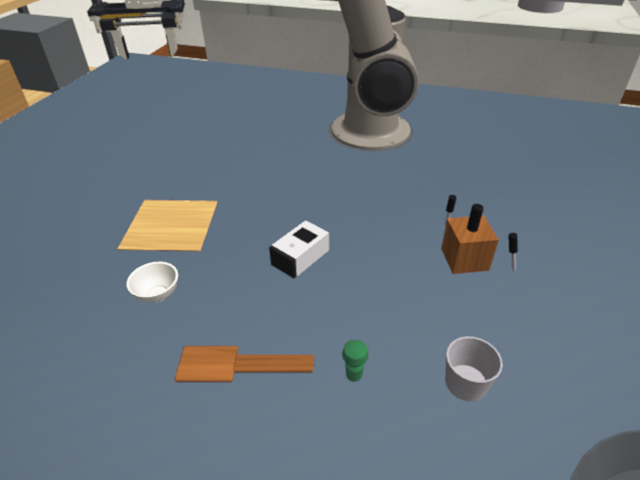

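View pics/top0.png

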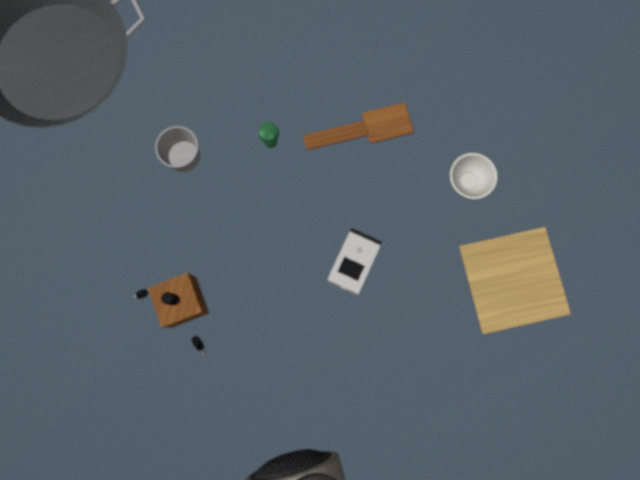

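Scene view: charger (305,250); pad (171,224); block (468,245) with the large probe in it (476,217). Candidates that could be mistaken for the probe are the two small ones outside the block at (451,204) and (514,245) in the scene picture, (198,343) and (141,294) in the top one. By the description I choose the one in the block, top view (170,298). The charger's top end faces the robot, black foot away from it (top view 363,236).

Run:
```python
from h import *
s=read_camera("scene");t=read_camera("top")
a=cv2.resize(s["pixels"][185:285,425:535],None,fx=5,fy=5);b=cv2.resize(t["pixels"][220:310,310:400],None,fx=4,fy=4)
im=np.zeros((500,550+210,3),np.uint8)
c=cv2.resize(s["pixels"][215:280,265:335],None,fx=3,fy=3);d=cv2.resize(t["pixels"][220:305,320:390],None,fx=3,fy=3)
im[:,:550]=a;im[:195,550:760]=c;im[200:455,550:760]=d
cv2.imwrite("pics/crop.png",im)
g=np.array([.522,-.018,.024])
for h in [np.radians(-23)]:
  b=np.radians(55)
  hv=np.array([np.cos(h),np.sin(h),0]);z=hv*np.cos(b)-[0,0,np.sin(b)];x=hv*np.sin(b)+[0,0,np.cos(b)]
  r=R.from_matrix(np.c_[x,np.cross(z,x),z])
  tcp=g-.047*z+[0,0,.14];print(tcp,rel(tcp,r))
```

```text
[ 0.4972 -0.0075  0.2025] (array([ 448.6225, -310.6203,   89.7153]), array([-14.5468,  32.9289,  46.1586]))
```

View pics/crop.png

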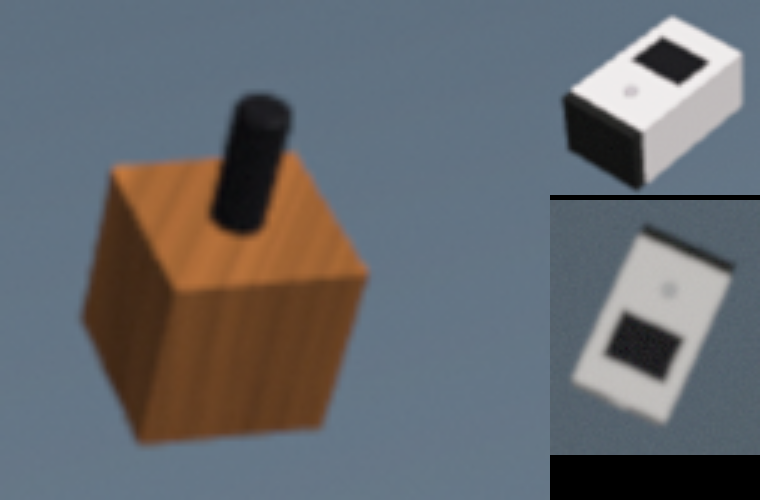

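The crop shows the tall black head in the block (scene 476,217) and the charger with its foot away from the robot. The two small probes have vanished from the crop, so I will check the full picture after this move.

Request:
{"name": "arm_command", "arguments": {"series": [{"x": 0, "y": 0, "z": -20}, {"x": 449, "y": -311, "z": 90, "rx": -14.5, "ry": 33, "rz": 46}, {"x": 449, "y": -311, "z": 90, "rx": -14.5, "ry": 33, "rz": 46}, {"x": 449, "y": -311, "z": 90, "rx": -14.5, "ry": 33, "rz": 46}, {"x": 449, "y": -311, "z": 90, "rx": -14.5, "ry": 33, "rz": 46}, {"x": 449, "y": -311, "z": 90, "rx": -14.5, "ry": 33, "rz": 46}, {"x": 449, "y": -311, "z": 90, "rx": -14.5, "ry": 33, "rz": 46}, {"x": 449, "y": -311, "z": 90, "rx": -14.5, "ry": 33, "rz": 46}, {"x": 449, "y": -311, "z": 90, "rx": -14.5, "ry": 33, "rz": 46}, {"x": 449, "y": -311, "z": 90, "rx": -14.5, "ry": 33, "rz": 46}, {"x": 449, "y": -311, "z": 90, "rx": -14.5, "ry": 33, "rz": 46}, {"x": 449, "y": -311, "z": 90, "rx": -14.5, "ry": 33, "rz": 46}, {"x": 449, "y": -311, "z": 90, "rx": -14.5, "ry": 33, "rz": 46}, {"x": 449, "y": -311, "z": 90, "rx": -14.5, "ry": 33, "rz": 46}, {"x": 449, "y": -311, "z": 90, "rx": -14.5, "ry": 33, "rz": 46}, {"x": 449, "y": -311, "z": 90, "rx": -14.5, "ry": 33, "rz": 46}, {"x": 449, "y": -311, "z": 90, "rx": -14.5, "ry": 33, "rz": 46}], "hand": 91.8}}

```text
invalid input
```

Run:
```python
from h import *
s=observe();print(s["time"],s["tool_pos"],s["tool_rot"],s["qpos"])
w=read_camera("wrist");sc=read_camera("scene");t=read_camera("top")
for p in(w,t,sc):
  for q in["charger","charger_mouth","charger_foot","probe","probe_shoulder","pad"]:
    for d in mark_of(p,q):
      if d["confidence"]>.4: print(q,np.array(d["point"]),round(d["confidence"],2),proj(p,d["point"])[0].round())
im=np.hstack([cv2.resize(w["pixels"],(400,300)),cv2.resize(sc["pixels"],(400,300))])
im=np.vstack([im,np.hstack([cv2.resize(t["pixels"],(400,300)),np.zeros((300,400,3),np.uint8)])])
cv2.imwrite("pics/a1.png",im)
```

```text
1.9 [ 0.2193 -0.477   0.2923] [3.1415 0.     0.4308] [-1.286   0.342   1.5241  0.      1.2754 -0.146 ]
charger [ 0.5338 -0.024  -0.0028] 0.96 [352. 264.]
charger_mouth [ 0.4879 -0.004   0.0196] 0.57 [341. 289.]
charger_foot [ 0.5837 -0.0433  0.0212] 0.89 [364. 235.]
probe [0.463  0.2726 0.0108] 0.77 [184. 299.]
probe [0.3486 0.1456 0.0064] 0.61 [254. 367.]
probe [0.3352 0.4848 0.0083] 0.57 [ 59. 370.]
probe_shoulder [0.3977 0.1426 0.0054] 0.78 [257. 339.]
probe_shoulder [0.3    0.4539 0.006 ] 0.67 [ 75. 392.]
probe_shoulder [0.4608 0.2737 0.0783] 0.53 [175. 298.]
probe_shoulder [ 0.7593  0.1394 -0.0002] 0.49 [267. 142.]
charger [ 0.5362 -0.0168 -0.0029] 0.67 [304. 259.]
charger_mouth [ 0.4923 -0.0026  0.0212] 0.67 [318. 236.]
charger_foot [ 0.5751 -0.0422  0.0185] 0.77 [284. 262.]
probe [0.3537 0.1425 0.0108] 0.6 [403. 211.]
probe [0.3337 0.4845 0.0082] 0.55 [576. 234.]
probe_shoulder [0.4564 0.2747 0.075 ] 0.91 [472. 227.]
probe_shoulder [0.2989 0.4481 0.0108] 0.67 [556. 219.]
probe_shoulder [ 0.4903 -0.0027  0.0227] 0.57 [318. 235.]
probe_shoulder [0.3998 0.1376 0.0077] 0.45 [397. 225.]
pad [ 0.5124 -0.3118 -0.0003] 0.87 [171. 224.]
```

View pics/a1.png

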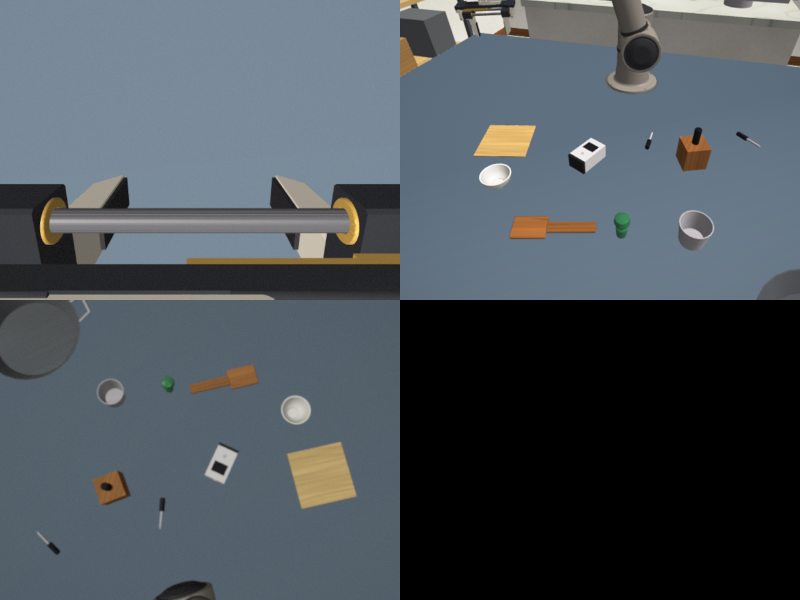

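The small probes have toppled and now lie on the counter at about (650,140) and (748,138) in the mosaic. They are out of the way, and the large probe is still in the block. I'll retry the refused move without the hand value.

Request:
{"name": "arm_command", "arguments": {"series": [{"x": 449, "y": -311, "z": 90, "rx": -14.5, "ry": 33, "rz": 46}, {"x": 449, "y": -311, "z": 90, "rx": -14.5, "ry": 33, "rz": 46}, {"x": 449, "y": -311, "z": 90, "rx": -14.5, "ry": 33, "rz": 46}, {"x": 449, "y": -311, "z": 90, "rx": -14.5, "ry": 33, "rz": 46}, {"x": 449, "y": -311, "z": 90, "rx": -14.5, "ry": 33, "rz": 46}, {"x": 449, "y": -311, "z": 90, "rx": -14.5, "ry": 33, "rz": 46}, {"x": 449, "y": -311, "z": 90, "rx": -14.5, "ry": 33, "rz": 46}, {"x": 449, "y": -311, "z": 90, "rx": -14.5, "ry": 33, "rz": 46}, {"x": 449, "y": -311, "z": 90, "rx": -14.5, "ry": 33, "rz": 46}, {"x": 449, "y": -311, "z": 90, "rx": -14.5, "ry": 33, "rz": 46}, {"x": 449, "y": -311, "z": 90, "rx": -14.5, "ry": 33, "rz": 46}, {"x": 449, "y": -311, "z": 90, "rx": -14.5, "ry": 33, "rz": 46}, {"x": 449, "y": -311, "z": 90, "rx": -14.5, "ry": 33, "rz": 46}, {"x": 449, "y": -311, "z": 90, "rx": -14.5, "ry": 33, "rz": 46}, {"x": 449, "y": -311, "z": 90, "rx": -14.5, "ry": 33, "rz": 46}]}}

```text
time: 4.45
tool_pos: [0.4939, -0.0148, 0.2103]
tool_rot: [3.135, -0.604, -0.399]
contact_force: [0.0, -0.5, 0.5]
opening: 0.0919
grip_force: 0.0
```

Run:
```python
from h import *
s=observe();print(s["time"],s["tool_pos"],s["tool_rot"],s["qpos"])
w=read_camera("wrist");cv2.imwrite("pics/w1.png",w["pixels"])
for q in["charger_mouth","charger_foot"]:
  print(q,[(np.array(d["point"]),round(d["confidence"],2)) for d in mark_of(w,q)[:1]])
C=np.array([.534,-.021,0]);u=np.array([-np.cos(np.radians(23)),np.sin(np.radians(23)),0]);v=np.array([-u[1],u[0],0])
print(proj(w,[C+a*.05*u+b*.029*v+[0,0,.044] for a,b in((1,1),(1,-1),(-1,-1),(-1,1))]))
```

```text
4.45 [ 0.4939 -0.0148  0.2103] [ 3.1347 -0.6044 -0.3994] [-0.0938  0.2319  2.1081 -0.6888  0.2832  2.4941]
charger_mouth [(array([ 0.4921, -0.0047,  0.0223]), 0.77)]
charger_foot [(array([ 0.5854, -0.046 ,  0.0244]), 0.91)]
[[348.9971 412.693 ]
 [254.9298 413.0238]
 [261.3764 256.6724]
 [345.3538 256.5384]]
```

View pics/w1.png

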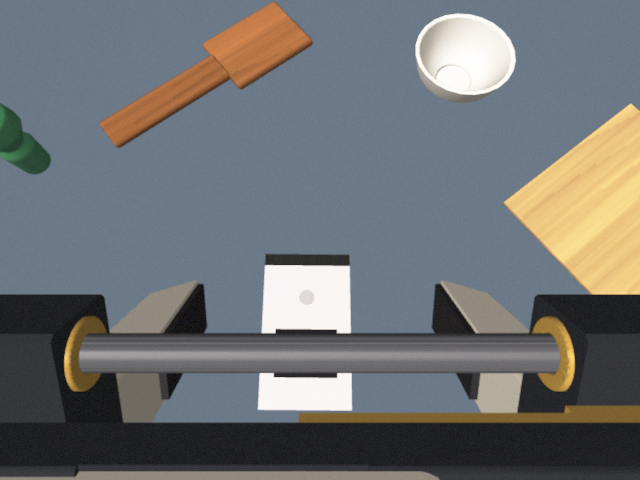

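The wrist view shows the charger's display face with corners at (258,409), (352,410), (350,254), (265,254). That is within 4 px of my predicted corners, so its pose and 44 mm height are confirmed. Standing it up turns the tool to point back at the robot, and joint 5 is at its limit here. So I'll reduce the tilt and flip the gripper half a turn to put the camera on the upper side later.

Request:
{"name": "arm_command", "arguments": {"series": [{"ry": -15}, {"ry": -15}, {"ry": -15}, {"ry": -15}]}}

```text
invalid input
```

Request:
{"name": "arm_command", "arguments": {"series": [{"rz": -90}, {"rz": -90}, {"rz": -90}, {"rz": -90}, {"rz": -90}, {"rz": -90}, {"rz": -90}, {"rz": -90}, {"rz": -90}, {"rz": -90}, {"rz": -90}, {"rz": -90}]}}

```text
invalid input
```

Request:
{"name": "arm_command", "arguments": {"series": [{"rz": -90}, {"rz": -90}, {"rz": -90}, {"rz": -90}, {"rz": -90}, {"rz": -90}, {"rz": -90}, {"rz": -90}, {"rz": -90}, {"rz": -90}, {"rz": -90}, {"rz": -90}]}}

```text
invalid input
```

Run:
```python
from h import *
s=observe();print(s["time"],s["tool_pos"],s["tool_rot"],s["qpos"])
# fit kinematics: a1,h1,L2,L3,e,d from poses
from scipy.optimize import least_squares
D=[([-1.286,.342,1.524,0,1.2754,-.146],[.2193,-.477,.2923],[3.1415,0,.4308]),([-.0938,.2319,2.1081,-.6888,.2832,2.4941],[.4939,-.0148,.2103],[3.1347,-.6044,-.3994]),(s["qpos"],s["tool_pos"],s["tool_rot"])]
def fk(q,k):
    a1,h1,L2,L3,e,d=k
    E=lambda a,t:R.from_euler(a,t)
    r=E("z",q[0]);p=r.apply([a1,0,h1])
    r=r*E("y",q[1]);p=p+r.apply([0,0,L2])
    r=r*E("y",q[2]);p=p+r.apply([e,0,L3])
    r=r*E("z",q[3])*E("y",q[4]);p=p+r.apply([0,0,d])
    r=r*E("z",q[5]-np.pi/2) if 0 else r*E("z",q[5]+np.pi/2)
    return p,r
for q,p,rr in D: print((fk(q,[0]*6)[1].inv()*R.from_euler("xyz",rr)).as_rotvec())
f=lambda k:np.r_[np.concatenate([fk(q,k)[0]-p for q,p,_ in D]),1e-3*(k-np.array([0,.3,.35,.35,0,.2]))]
o=least_squares(f,[0,.3,.35,.35,0,.2]);print(o.x,o.fun*1000)
```

```text
4.6 [ 0.4932 -0.0145  0.2093] [ 3.1328 -0.6011 -0.3952] [-0.0942  0.2326  2.1091 -0.6816  0.2833  2.4836]
[ 0.0001  0.     -0.    ]
[ 0.0001  0.     -0.0001]
[ 0. -0. -0.]
[ 0.5041  0.1291 -0.1582  0.0268 -0.1471 -0.1793] [-73.3674 -21.4811   0.004   -0.5825   0.3752  -0.567    0.5765  -0.4075
   0.5631   0.5041  -0.1709  -0.5082  -0.3232  -0.1471  -0.3793]
```

Every row evidently needs all six keys.

Request:
{"name": "arm_command", "arguments": {"series": [{"x": 0, "y": 0, "z": -30, "rx": 0, "ry": -15, "rz": 0}, {"x": 0, "y": 0, "z": -30, "rx": 0, "ry": -15, "rz": 0}, {"x": 0, "y": 0, "z": -30, "rx": 0, "ry": -15, "rz": 0}, {"x": 0, "y": 0, "z": -30, "rx": 0, "ry": -15, "rz": 0}]}}

```text
time: 5.0
tool_pos: [0.4786, -0.0098, 0.2363]
tool_rot: [3.137, -0.343, -0.403]
contact_force: [0.2, -0.3, -0.2]
opening: 0.0917
grip_force: 0.0
```

```bash
cat > kin.py <<'E'
from h import *
from scipy.optimize import least_squares
import json,os
E=lambda a,t:R.from_euler(a,t)
def fk(q,k):
    a1,h1,L2,L3,e,d,b=k
    r=E("z",q[0]);p=r.apply([a1,b,h1])
    r=r*E("y",q[1]);p=p+r.apply([0,0,L2])
    r=r*E("y",q[2]);p=p+r.apply([e,0,L3])
    r=r*E("z",q[3])*E("y",q[4]);p=p+r.apply([0,0,d])
    return p,r*E("z",q[5]+np.pi/2)
D=json.load(open("D.json")) if os.path.exists("D.json") else [([-1.286,.342,1.5241,0,1.2754,-.146],[.2193,-.477,.2923]),([-.0938,.2319,2.1081,-.6888,.2832,2.4941],[.4939,-.0148,.2103])]
def add():
    s=observe();D.append((list(s["qpos"]),list(s["tool_pos"])));json.dump(D,open("D.json","w"))
k0=np.array([0,.3,.4,.4,0,.2,.07])
def fit():
    f=lambda k:np.r_[np.concatenate([(fk(q,k)[0]-p)/.0005 for q,p in D]),1*(k-k0)]
    return least_squares(f,k0)
LO=np.array([-2.53,-.77,.04,-1,.28,-3.11]);HI=np.array([2.53,2.02,2.7,4.14,2.66,3.11])
def ik(pos,rot,k,q0,n=20):
    best=None;rng=np.random.default_rng(0)
    for i in range(n):
        g=np.array(q0) if i==0 else np.clip(q0+rng.normal(0,.4*(1+i/8),6),LO+.01,HI-.01)
        def f(q):
            p,r=fk(q,k);return np.r_[(p-pos)*10,(rot.inv()*r).as_rotvec()]
        o=least_squares(f,np.clip(g,LO+.01,HI-.01),bounds=(LO,HI))
        sc=o.cost+1e-6*np.sum((o.x-q0)**2)
        if best is None or sc<best[0]: best=(sc,o.x,np.abs(o.fun[:3]).max()*100,np.degrees(np.linalg.norm(o.fun[3:])))
    return best[1:]
def tool(hdeg,tilt,flip):
    # tilt: deg from straight down, + points along h
    h=np.radians(hdeg);t=np.radians(tilt);hv=np.array([np.cos(h),np.sin(h),0]);up=np.array([0,0,1.])
    z=hv*np.sin(t)-up*np.cos(t);x=(hv*np.cos(t)+up*np.sin(t))*(-1 if flip else 1)
    return R.from_matrix(np.c_[x,np.cross(z,x),z])
E
python3 - <<'E'
from kin import *
add();print(observe()["qpos"],observe()["tool_pos"])
o=fit();print(o.x,np.abs(o.fun).max()*.5,"mm")
E
```

```text
[-0.1303  0.1998  1.944  -0.1526  0.6731  1.9479] [ 0.4786 -0.0098  0.2363]
[-0.0004  0.2233  0.5065  0.3799  0.0466  0.253   0.0764] 0.05322922805938879 mm
```

Run:
```python
from kin import *
k=fit().x;q0=np.array(observe()["qpos"])
pc=np.array([.534,-.022,0]);u=np.array([-np.cos(np.radians(23)),np.sin(np.radians(23)),0])
for t in (0,15,25,35):
  for gx in (.02,):
    for fl in (0,1):
      r=tool(-23,t,fl);g=pc+u*gx+[0,0,.024];q,e,a=ik(g-r.apply([0,0,.047]),r,k,q0,12)
      print("grasp",t,fl,q,round(e,1),round(a,1))
for t in (0,15,25,35):
  for h in (-90,-60,-30,0,30,60,90,180,-120):
    r=tool(h,t-90,1);g=np.array([.511,-.311,.004+.05+.02])
    q,e,a=ik(g-r.apply([0,0,.047]),r,k,[-.6,.6,1.6,0,1.5,-1],12)
    if e<1 and a<1: print("place",t,h,q,round(e,1),round(a,1))
```

```text
grasp 0 0 [-0.1763  0.6125  1.7969  0.      0.7322  1.7959] 0.0 0.0
grasp 0 1 [-0.1763  0.6125  1.7969 -0.      0.7322 -1.3456] 0.0 0.0
grasp 15 0 [-0.1365  0.5502  1.9992 -0.2014  0.3455  2.0169] 0.0 0.0
grasp 15 1 [-0.1365  0.5502  1.9992 -0.2014  0.3455 -1.1247] 0.0 0.0
grasp 25 0 [-0.0593  0.5548  2.0634 -0.8522  0.28    2.7291] 1.3 5.8
grasp 25 1 [-0.0592  0.5548  2.0634 -0.8523  0.28   -0.4124] 1.3 5.8
grasp 35 0 [-0.0659  0.5855  2.2409  3.768   0.328  -1.8931] 0.0 0.0
grasp 35 1 [-0.0659  0.5855  2.2409  3.768   0.328   1.2485] 0.0 0.0
place 0 -90 [-0.9704  1.3843  0.753   0.906   2.3409 -0.8445] 0.0 0.0
place 0 180 [-1.1795  1.1134  2.1328  1.9602  1.6106 -1.6675] 0.0 0.0
place 0 -120 [-1.1203  1.2105  1.2669  1.0796  1.9245 -0.9961] 0.0 0.0
place 15 -90 [-0.9631  1.2497  0.8487  0.7248  2.159  -0.9359] 0.0 0.0
place 15 -60 [-0.797   1.4456  0.3634  0.4687  2.5837 -1.0991] 0.0 0.0
place 15 0 [-0.4596  1.4279  0.406  -0.7339  2.4475 -2.3043] 0.0 0.0
place 15 30 [-0.3128  1.2331  0.8915 -0.9072  1.9981 -2.3374] 0.0 0.0
place 15 180 [-1.1542  0.9115  2.176   1.9735  1.2874 -1.5
[... 444 characters left out ...]
5 180 [-1.1115  0.7824  2.1636  1.9374  1.0556 -1.3692] 0.0 0.0
place 25 -120 [-1.0849  0.9877  1.3675  0.8756  1.6137 -0.9276] 0.0 0.0
place 35 -90 [-0.9295  1.0611  1.0139  0.539   1.873  -0.9901] 0.0 0.0
place 35 -60 [-0.7837  1.1993  0.6838  0.2641  2.1851 -1.2627] 0.0 0.0
place 35 -30 [-0.6307  1.2581  0.5456 -0.1168  2.2917 -1.7097] 0.0 0.0
place 35 0 [-0.4835  1.1891  0.7079 -0.4563  2.0981 -2.1055] 0.0 0.0
place 35 30 [-0.3567  1.0474  1.0471 -0.6948  1.7365 -2.3143] 0.0 0.0
place 35 60 [-0.2731  0.8913  1.4395 -0.96    1.3202 -2.3817] 0.0 0.0
place 35 180 [-1.0527  0.6738  2.1193  1.8256  0.8263 -1.1556] 0.0 0.0
place 35 -120 [-1.0506  0.9048  1.4043  0.79    1.4894 -0.8745] 0.0 0.0
```

Request:
{"name": "arm_command", "arguments": {"series": [{"x": 0, "y": 0, "z": 0, "rx": 0, "ry": 0, "rz": -90}, {"x": 0, "y": 0, "z": 0, "rx": 0, "ry": 0, "rz": -90}, {"x": 0, "y": 0, "z": 0, "rx": 0, "ry": 0, "rz": -90}, {"x": 0, "y": 0, "z": 0, "rx": 0, "ry": 0, "rz": -90}, {"x": 0, "y": 0, "z": 0, "rx": 0, "ry": 0, "rz": -90}, {"x": 0, "y": 0, "z": 0, "rx": 0, "ry": 0, "rz": -90}, {"x": 0, "y": 0, "z": 0, "rx": 0, "ry": 0, "rz": -90}, {"x": 0, "y": 0, "z": 0, "rx": 0, "ry": 0, "rz": -90}, {"x": 0, "y": 0, "z": 0, "rx": 0, "ry": 0, "rz": -90}, {"x": 0, "y": 0, "z": 0, "rx": 0, "ry": 0, "rz": -90}, {"x": 0, "y": 0, "z": 0, "rx": 0, "ry": 0, "rz": -90}, {"x": 0, "y": 0, "z": 0, "rx": 0, "ry": 0, "rz": -90}]}}

```text
time: 6.2
tool_pos: [0.4768, -0.0094, 0.2342]
tool_rot: [2.8, 0.007, 1.167]
contact_force: [0.7, -0.3, -0.6]
opening: 0.0921
grip_force: 0.0
```

Run:
```python
from kin import *
import cell
print(getattr(cell,"finger_overhang",None),[n for n in dir(cell) if not n.startswith("_")][:30])
add();o=fit();print(o.x,np.abs(o.fun).max()*.5)
pc=np.array([.535,-.0238,0]);u=np.array([-np.cos(np.radians(23)),np.sin(np.radians(23)),0])
r=tool(-23,15,1);g=pc+u*.006+[0,0,.026];T=g-r.apply([0,0,.047])
print(T,r.as_euler("xyz"));print(rel(T+[0,0,.08],r))
```

```text
0.0655 ['IKError', 'boxes_of', 'finger_overhang', 'hand_in', 'mark_of', 'observe', 'read_camera', 'trace']
[-0.0004  0.2234  0.5065  0.38    0.0466  0.253   0.0764] 0.05323089042238471
[ 0.5183 -0.0167  0.0714] [3.1416 0.2618 2.7402]
(array([10.1544, 10.9613, 91.7344]), array([  3.2417,   3.9029, -89.9395]))
```

Request:
{"name": "arm_command", "arguments": {"series": [{"x": 10, "y": 11, "z": 92, "rx": 3.2, "ry": 3.9, "rz": -90}, {"x": 10, "y": 11, "z": 92, "rx": 3.2, "ry": 3.9, "rz": -90}, {"x": 10, "y": 11, "z": 92, "rx": 3.2, "ry": 3.9, "rz": -90}, {"x": 10, "y": 11, "z": 92, "rx": 3.2, "ry": 3.9, "rz": -90}, {"x": 10, "y": 11, "z": 92, "rx": 3.2, "ry": 3.9, "rz": -90}, {"x": 10, "y": 11, "z": 92, "rx": 3.2, "ry": 3.9, "rz": -90}, {"x": 10, "y": 11, "z": 92, "rx": 3.2, "ry": 3.9, "rz": -90}, {"x": 10, "y": 11, "z": 92, "rx": 3.2, "ry": 3.9, "rz": -90}, {"x": 10, "y": 11, "z": 92, "rx": 3.2, "ry": 3.9, "rz": -90}, {"x": 10, "y": 11, "z": 92, "rx": 3.2, "ry": 3.9, "rz": -90}, {"x": 10, "y": 11, "z": 92, "rx": 3.2, "ry": 3.9, "rz": -90}, {"x": 10, "y": 11, "z": 92, "rx": 3.2, "ry": 3.9, "rz": -90}, {"x": 10, "y": 11, "z": 92, "rx": 3.2, "ry": 3.9, "rz": -90}, {"x": 10, "y": 11, "z": 92, "rx": 3.2, "ry": 3.9, "rz": -90}]}}

```text
time: 7.6
tool_pos: [0.5188, -0.0165, 0.1515]
tool_rot: [3.14, 0.262, 2.739]
contact_force: [-0.7, 0.3, -0.5]
opening: 0.0919
grip_force: 0.0
```

Run:
```python
from kin import *
pc=np.array([.535,-.0238,0]);u=np.array([-np.cos(np.radians(23)),np.sin(np.radians(23)),0]);v=np.array([-u[1],u[0],0])
r=tool(-23,15,1);g=pc+u*.006+[0,0,.030];T=g-r.apply([0,0,.047])
print(rel(T,r))
w=read_camera("wrist")
print(proj(w,[pc+a*.05*u+b*.029*v+[0,0,.044] for a,b in((1,1),(1,-1),(-1,-1),(-1,1))]).round())
cv2.imwrite("pics/w2.png",w["pixels"])
```

```text
(array([20.0719, -0.5263, 73.4046]), array([ 0.0585,  0.0064, -0.0864]))
[[250. 151.]
 [384. 150.]
 [370. 324.]
 [265. 324.]]
```

View pics/w2.png

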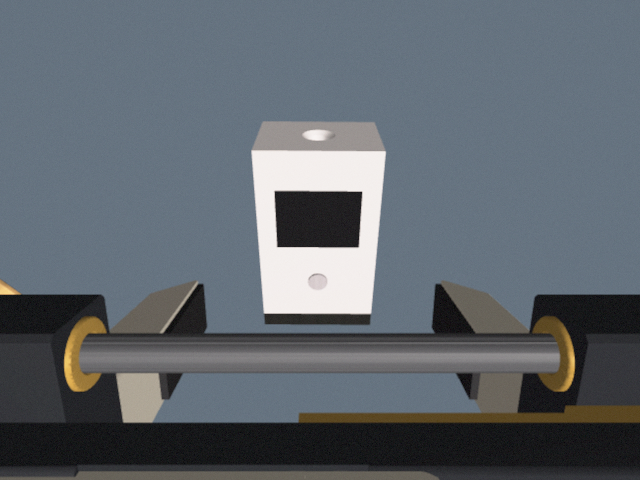

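The wrist view shows the charger's corners at (254,151), (385,151), (371,323), (265,323), matching the prediction, with the opening at (319,135). The charger sits centred between the fingers.

Request:
{"name": "arm_command", "arguments": {"series": [{"x": 10, "y": 0, "z": 36, "rx": 0, "ry": 0, "rz": 0}, {"x": 20, "y": 0, "z": 73, "rx": 0, "ry": 0, "rz": 0}, {"x": 20, "y": 0, "z": 73, "rx": 0, "ry": 0, "rz": 0}, {"x": 20, "y": 0, "z": 73, "rx": 0, "ry": 0, "rz": 0}]}}

```text
time: 8.05
tool_pos: [0.5185, -0.0161, 0.0759]
tool_rot: [3.141, 0.261, 2.741]
contact_force: [-0.1, -0.8, -0.1]
opening: 0.0916
grip_force: 0.0
```

Request:
{"name": "arm_command", "arguments": {"series": [{"x": 0, "y": 0, "z": 0, "rx": 0, "ry": 0, "rz": 0}, {"x": 0, "y": 0, "z": 0, "rx": 0, "ry": 0, "rz": 0}, {"x": 0, "y": 0, "z": 0, "rx": 0, "ry": 0, "rz": 0}, {"x": 0, "y": 0, "z": 0, "rx": 0, "ry": 0, "rz": 0}, {"x": 0, "y": 0, "z": 0, "rx": 0, "ry": 0, "rz": 0}, {"x": 0, "y": 0, "z": 0, "rx": 0, "ry": 0, "rz": 0}, {"x": 0, "y": 0, "z": 0, "rx": 0, "ry": 0, "rz": 0}, {"x": 0, "y": 0, "z": 0, "rx": 0, "ry": 0, "rz": 0}], "hand": 40, "squeeze": 45}}

```text
time: 8.85
tool_pos: [0.5188, -0.0162, 0.0765]
tool_rot: [3.141, 0.263, 2.741]
contact_force: [-2.7, -0.3, 6.2]
opening: 0.0577
grip_force: 44.9
```

Run:
```python
from kin import *
add();k=fit().x;s=observe();p,r0=toolT();print(p,s["tool_rot"],s["opening"],s["grip_force"],s["contact_force"])
# current tool -> charger: rotation so charger upright; use actual tool tilt
r0n=tool(-23,15,1)
lift=p+[0,0,.12]
h=-100
r=tool(h,-75,1);G=np.array([.511,-.311,.004+.05+.006])
Tp=G-r.apply([0,0,.047]);W=Tp+[0,0,.09]
q=np.array(s["qpos"])
from scipy.spatial.transform import Slerp
sl=Slerp([0,1],R.concatenate([r0,r]))
q,e,a=ik(lift,r0,k,q,1);print(q,e,a)
for f in np.linspace(0,1,9):
    q2,e,a=ik(lift+(W-lift)*f,sl(f),k,q,1);print(round(f,2),q2,round(e,1),round(a,1));q=q2
q2,e,a=ik(Tp,r,k,q,1);print("place",q2,e,a)
print(rel(lift,r0)[0]);
rr=(r0.inv()*r)
print("from lift:",r0.inv().apply(W-lift)*1000,np.degrees(rr.as_rotvec()))
```

```text
[ 0.5188 -0.0162  0.0765] [3.1407 0.2626 2.7411] 0.05772722260045069 44.94746893644333 [-2.6921 -0.2647  6.2456]
[-0.1476  0.3438  1.8493 -0.1001  0.6961 -1.2492] 1.9984014443252818e-12 5.019770808359173e-12
0.0 [-0.1476  0.3438  1.8493 -0.1001  0.6961 -1.2492] 0.0 0.0
0.12 [-0.3071  0.3879  1.7718  0.124   0.8698 -1.406 ] 0.0 0.0
0.25 [-0.4514  0.4579  1.6805  0.2618  1.0645 -1.4643] 0.0 0.0
0.38 [-0.5785  0.5474  1.5779  0.3555  1.2628 -1.4593] 0.0 0.0
0.5 [-0.6892  0.6497  1.4673  0.4314  1.4565 -1.4099] 0.0 0.0
0.62 [-0.7858  0.7591  1.3522  0.5059  1.6405 -1.3242] 0.0 0.0
0.75 [-0.8708  0.8704  1.2369  0.5914  1.8103 -1.204 ] 0.0 0.0
0.88 [-0.9464  0.9792  1.126   0.6973  1.9593 -1.0477] 0.0 0.0
1.0 [-1.0145  1.0811  1.0247  0.8303  2.0791 -0.8535] 0.0 0.0
place [-1.0145  1.2091  1.004   0.7906  2.0052 -0.9407] 8.515410598874951e-11 6.38300949207649e-11
[ -31.1556    0.1048 -115.8849]
from lift: [-104.9794 -318.7648   63.5023] [-42.1171  74.9245  73.1123]
```

Request:
{"name": "arm_command", "arguments": {"series": [{"x": -8, "y": 0, "z": -29, "rx": 0, "ry": 0, "rz": 0}, {"x": -20, "y": 0, "z": -72, "rx": 0, "ry": 0, "rz": 0}, {"x": -31, "y": 0, "z": -116, "rx": 0, "ry": 0, "rz": 0}, {"x": -136, "y": -319, "z": -52, "rx": -42.1, "ry": 74.9, "rz": 73.1}, {"x": -136, "y": -319, "z": -52, "rx": -42.1, "ry": 74.9, "rz": 73.1}, {"x": -136, "y": -319, "z": -52, "rx": -42.1, "ry": 74.9, "rz": 73.1}, {"x": -136, "y": -319, "z": -52, "rx": -42.1, "ry": 74.9, "rz": 73.1}, {"x": -136, "y": -319, "z": -52, "rx": -42.1, "ry": 74.9, "rz": 73.1}, {"x": -136, "y": -319, "z": -52, "rx": -42.1, "ry": 74.9, "rz": 73.1}, {"x": -136, "y": -319, "z": -52, "rx": -42.1, "ry": 74.9, "rz": 73.1}, {"x": -136, "y": -319, "z": -52, "rx": -42.1, "ry": 74.9, "rz": 73.1}, {"x": -136, "y": -319, "z": -52, "rx": -42.1, "ry": 74.9, "rz": 73.1}, {"x": -136, "y": -319, "z": -52, "rx": -42.1, "ry": 74.9, "rz": 73.1}, {"x": -136, "y": -319, "z": -52, "rx": -42.1, "ry": 74.9, "rz": 73.1}, {"x": -136, "y": -319, "z": -52, "rx": -42.1, "ry": 74.9, "rz": 73.1}, {"x": -136, "y": -319, "z": -52, "rx": -42.1, "ry": 74.9, "rz": 73.1}, {"x": -136, "y": -319, "z": -52, "rx": -42.1, "ry": 74.9, "rz": 73.1}, {"x": -136, "y": -319, "z": -52, "rx": -42.1, "ry": 74.9, "rz": 73.1}, {"x": -136, "y": -319, "z": -52, "rx": -42.1, "ry": 74.9, "rz": 73.1}, {"x": -136, "y": -319, "z": -52, "rx": -42.1, "ry": 74.9, "rz": 73.1}]}}

```text
time: 10.85
tool_pos: [0.5034, -0.3557, 0.1618]
tool_rot: [3.135, -1.306, 1.404]
contact_force: [0.1, -0.5, -5.1]
opening: 0.0578
grip_force: 44.9
```

Run:
```python
from kin import *
add();o=fit();print(np.abs(o.fun).max()*.5)
s=observe();p,r=toolT();print(s["time"],p,s["tool_rot"],s["opening"],s["grip_force"],s["contact_force"])
rt=tool(-100,-75,1);G=np.array([.511,-.311,.06]);print(rel(G-rt.apply([0,0,.047])+[0,0,.003],rt))
sc=read_camera("scene");t=read_camera("top")
for pp in(sc,t): print([(np.array(d["point"]),round(d["confidence"],2)) for q in("charger_mouth","charger_foot") for d in mark_of(pp,q)[:1]])
a=cv2.resize(sc["pixels"][100:300,80:280],(400,400));b=cv2.resize(t["pixels"][180:380,420:620],(400,400))
cv2.imwrite("pics/c1.png",np.hstack([a,b]))
```

```text
0.05310549093211392
10.85 [ 0.5034 -0.3557  0.1618] [ 3.1354 -1.3055  1.4043] 0.05777454211862378 44.93185568600893 [ 0.1204 -0.4684 -5.1384]
(array([-83.5974,  -0.4195,  22.6496]), array([-0.0873,  0.1995,  0.1204]))
[(array([ 0.512 , -0.2994,  0.1936]), 0.65), (array([ 0.5082, -0.301 ,  0.0925]), 0.81)]
[(array([ 0.5124, -0.3015,  0.1917]), 0.57), (array([ 0.516 , -0.3008,  0.0918]), 0.92)]
```

View pics/c1.png

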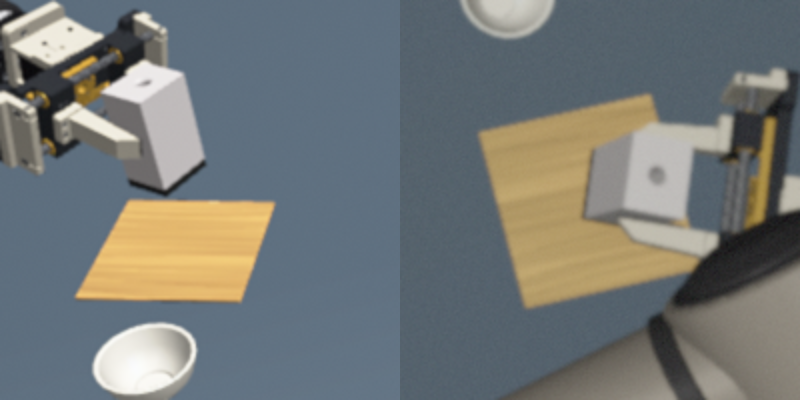

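The crops show the charger held upright above the pad with its foot down: mouth at left crop (150,85), right crop (657,175). It is within a few degrees of vertical, so I'm lowering it.

Request:
{"name": "arm_command", "arguments": {"series": [{"x": -40, "y": 0, "z": 11, "rx": 0, "ry": 0.2, "rz": 0}, {"x": -74, "y": 0, "z": 20, "rx": 0, "ry": 0.2, "rz": 0}, {"x": -84, "y": 0, "z": 23, "rx": 0, "ry": 0.2, "rz": 0}, {"x": -84, "y": 0, "z": 23, "rx": 0, "ry": 0.2, "rz": 0}, {"x": -84, "y": 0, "z": 23, "rx": 0, "ry": 0.2, "rz": 0}]}}

```text
time: 11.65
tool_pos: [0.5032, -0.3558, 0.0748]
tool_rot: [3.14, -1.311, 1.398]
contact_force: [-0.5, 0.1, -5.3]
opening: 0.0581
grip_force: 45.0
```

Request:
{"name": "arm_command", "arguments": {"series": [{"x": -1, "y": 0, "z": 0.3, "rx": 0, "ry": 0, "rz": 0}, {"x": -1.9, "y": 0, "z": 0.5, "rx": 0, "ry": 0, "rz": 0}, {"x": -1.9, "y": 0, "z": 0.5, "rx": 0, "ry": 0, "rz": 0}]}}

```text
time: 11.95
tool_pos: [0.503, -0.3555, 0.0725]
tool_rot: [-3.141, -1.311, 1.396]
contact_force: [-0.4, 0.0, -4.9]
opening: 0.0577
grip_force: 45.0
```

Request:
{"name": "arm_command", "arguments": {"series": [{"x": -0.7, "y": 0, "z": 0.2, "rx": 0, "ry": 0, "rz": 0}, {"x": -0.7, "y": 0, "z": 0.2, "rx": 0, "ry": 0, "rz": 0}]}}

```text
time: 12.15
tool_pos: [0.503, -0.3555, 0.0718]
tool_rot: [3.141, -1.312, 1.397]
contact_force: [0.4, -1.0, -2.8]
opening: 0.0573
grip_force: 45.0
```

Request:
{"name": "arm_command", "arguments": {"series": [{"x": -0.8, "y": 0, "z": 0.2, "rx": 0, "ry": 0, "rz": 0}, {"x": -0.8, "y": 0, "z": 0.2, "rx": 0, "ry": 0, "rz": 0}]}}

```text
time: 12.35
tool_pos: [0.5029, -0.3556, 0.0717]
tool_rot: [3.138, -1.314, 1.4]
contact_force: [-1.1, -0.4, 4.5]
opening: 0.0578
grip_force: 45.0
```

Run:
```python
from kin import *
sc=read_camera("scene");t=read_camera("top")
for pp in(sc,t): print([(np.array(d["point"]),round(d["confidence"],2)) for q in("charger_mouth","charger_foot") for d in mark_of(pp,q)[:1]])
print(observe()["torque"])
```

```text
[(array([ 0.5134, -0.3039,  0.1028]), 0.58), (array([ 0.5052, -0.3035,  0.0033]), 0.71)]
[(array([ 0.5135, -0.3002,  0.1037]), 0.64), (array([ 0.5146, -0.3036,  0.0023]), 0.8)]
[ 0.1354 -0.2789  0.1599]
```

Request:
{"name": "arm_command", "arguments": {"series": [{"x": 0, "y": 0, "z": 0, "rx": 0, "ry": 0, "rz": 0}, {"x": 0, "y": 0, "z": 0, "rx": 0, "ry": 0, "rz": 0}, {"x": 0, "y": 0, "z": 0, "rx": 0, "ry": 0, "rz": 0}, {"x": 0, "y": 0, "z": 0, "rx": 0, "ry": 0, "rz": 0}, {"x": 0, "y": 0, "z": 0, "rx": 0, "ry": 0, "rz": 0}, {"x": 0, "y": 0, "z": -20, "rx": 0, "ry": 0, "rz": 0}, {"x": 0, "y": 0, "z": -60, "rx": 0, "ry": 0, "rz": 0}, {"x": 0, "y": 0, "z": -110, "rx": 0, "ry": 0, "rz": 0}, {"x": 60, "y": 0, "z": -130, "rx": 0, "ry": 0, "rz": 0}, {"x": 110, "y": 0, "z": -130, "rx": 0, "ry": 0, "rz": 0}, {"x": 110, "y": 0, "z": -130, "rx": 0, "ry": 0, "rz": 0}], "hand": 91.8, "squeeze": 30}}

```text
time: 13.75
tool_pos: [0.4863, -0.4521, 0.2151]
tool_rot: [3.121, -1.307, 1.417]
contact_force: [-0.1, 0.6, 0.6]
opening: 0.092
grip_force: 0.0
```

Run:
```python
from kin import *
k=fit().x
sc=read_camera("scene");t=read_camera("top")
for pp in(sc,t): print([(q,np.array(d["point"]),round(d["confidence"],2),proj(pp,d["point"])[0].round(1)) for q in("charger_mouth","charger_foot","probe_shoulder","block") for d in mark_of(pp,q)[:3]])
a=cv2.resize(sc["pixels"][120:300,80:280],(400,360));b=cv2.resize(t["pixels"][180:360,420:620],(400,360))
a2=cv2.resize(sc["pixels"][190:280,425:525],(400,360),interpolation=2);b2=cv2.resize(t["pixels"][255:345,130:230],(400,360),interpolation=2)
cv2.imwrite("pics/d1.png",cv2.resize(np.vstack([np.hstack([a,b]),np.hstack([a2,b2])]),(660,594)))
p,r=toolT();q=np.array(observe()["qpos"]);print(p,q)
# tool-down pose over probe
for hd in (60,90,120,150,-30,0,30):
  for fl in (0,1):
    rt=tool(hd,0,fl);T=np.array([.459,.273,.105+.047])
    q2,e,a=ik(T,rt,k,[.4,.5,1.7,0,.9,q[5]],3);print(hd,fl,q2,round(e,1),round(a,1))
```

```text
[('charger_mouth', array([ 0.5118, -0.2986,  0.1029]), 0.92, array([165.2, 183.1])), ('charger_foot', array([ 0.5079, -0.3022,  0.002 ]), 0.77, array([175.8, 223. ])), ('probe_shoulder', array([0.2874, 0.4615, 0.0138]), 0.66, array([562.8, 215.6])), ('probe_shoulder', array([0.4003, 0.1343, 0.0083]), 0.55, array([395.6, 224.3])), ('probe_shoulder', array([0.4596, 0.2773, 0.0758]), 0.53, array([473.1, 228.2])), ('block', array([0.459 , 0.2748, 0.004 ]), 0.56, array([464.3, 257.4])), ('block', array([ 0.6914, -0.2363,  0.0033]), 0.25, array([156.4, 292.2]))]
[('charger_mouth', array([ 0.5132, -0.3007,  0.1029]), 0.58, array([526.6, 273.6])), ('charger_foot', array([ 0.5131, -0.3027,  0.004 ]), 0.97, array([509. , 279.2])), ('probe_shoulder', array([0.3987, 0.1455, 0.0059]), 0.86, array([255. , 338.1])), ('probe_shoulder', array([0.4585, 0.2733, 0.0752]), 0.76, array([175.2, 299.9])), ('probe_shoulder', array([ 0.787 , -0.0247,  0.0005]), 0.71, array([354.8, 129.7])), ('block', array([0.4571, 0.2783, 0.0006]), 0.83, array([182.4, 303. ]))]
[ 0.486  -0.4515  0.2087] [-1.0937  1.169   0.6
[... 196 characters left out ...]
] 0.0 0.0
90 1 [ 0.393   0.5116  1.6838 -0.      0.9461 -2.7486] 0.0 0.0
120 0 [ 0.393   0.5116  1.6838  0.      0.9461 -0.1306] 0.0 0.0
120 1 [ 0.4327  0.5137  1.6834 -0.0973  0.9388 -3.11  ] 1.1 5.9
150 0 [ 0.393   0.5116  1.6838  0.      0.9461 -0.6542] 0.0 0.0
150 1 [ 0.393   0.5116  1.6838 -0.      0.9461  2.4874] 0.0 0.0
-30 0 [ 0.393   0.5116  1.6838 -0.      0.9461  2.4874] 0.0 0.0
-30 1 [ 0.393   0.5116  1.6838  0.      0.9461 -0.6542] 0.0 0.0
0 0 [0.393  0.5116 1.6838 0.     0.9461 1.9638] 0.0 0.0
0 1 [ 0.393   0.5116  1.6838  0.      0.9461 -1.1778] 0.0 0.0
30 0 [ 0.393   0.5116  1.6838 -0.      0.9461  1.4402] 0.0 0.0
30 1 [ 0.393   0.5116  1.6838  0.      0.9461 -1.7014] 0.0 0.0
```

View pics/d1.png

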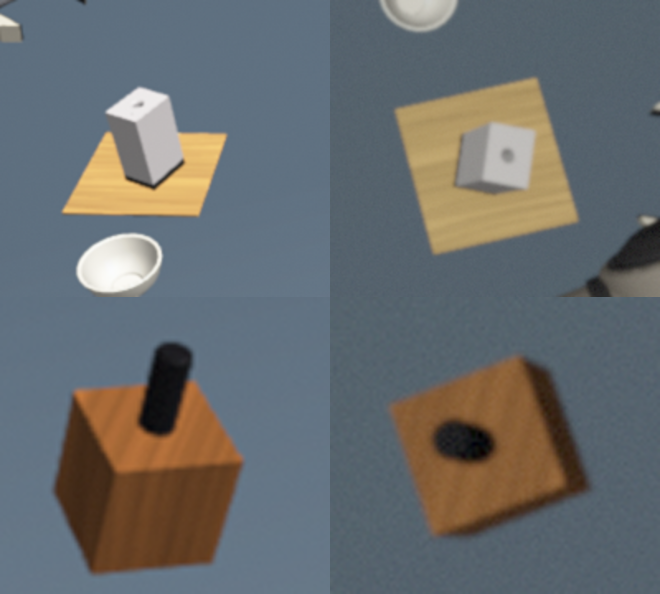

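The charger stands upright on the pad, with its mouth in the top picture at about (526,273). The probe is still in the block, and its shoulder triangulates to about (0.459, 0.274, 0.075). Next I move over the block.

Run:
```python
from kin import *
from scipy.spatial.transform import Slerp
k=fit().x;p,r=toolT();q=np.array(observe()["qpos"])
rt=tool(0,0,1);T=np.array([.459,.274,.26]);A=p+[-.02,0,.12]
print(rel(A,r),rel(T,rt))
sl=Slerp([0,1],R.concatenate([r,rt]))
for f in np.linspace(0,1,9):
    q,e,a=ik(A+(T-A)*f,sl(f),k,q,1);print(q,round(e,1),round(a,1))
```

```text
(array([115.1397, -19.9456, -33.8383]), array([0., 0., 0.])) (array([ 229.6453, -152.5598,  673.537 ]), array([ 64.5058, -54.2821, -83.793 ]))
[-1.1157  1.0366  0.6438  1.0345  2.4183 -0.4854] 0.0 0.0
[-1.0177  0.8727  0.9325  0.7569  2.2958 -0.9034] 0.0 0.0
[-0.8998  0.7271  1.1598  0.5906  2.1298 -1.1751] 0.0 0.0
[-0.7566  0.5939  1.3439  0.4931  1.9466 -1.344 ] 0.0 0.0
[-0.5816  0.4769  1.4864  0.4305  1.7599 -1.4337] 0.0 0.0
[-0.3699  0.3861  1.5829  0.374   1.5778 -1.4532] 0.0 0.0
[-0.1241  0.3352  1.6273  0.2952  1.4107 -1.4066] 0.0 0.0
[ 0.1395  0.3351  1.6158  0.171   1.2784 -1.3045] 0.0 0.0
[ 0.3948  0.3872  1.5489  0.      1.2054 -1.176 ] 0.0 0.0
```

Request:
{"name": "arm_command", "arguments": {"series": [{"x": 45, "y": -7, "z": -13, "rx": 0, "ry": 0, "rz": 0}, {"x": 85, "y": -14, "z": -25, "rx": 0, "ry": 0, "rz": 0}, {"x": 115, "y": -20, "z": -34, "rx": 0, "ry": 0, "rz": 0}, {"x": 230, "y": -153, "z": 674, "rx": 64.5, "ry": -54.3, "rz": -83.8}, {"x": 230, "y": -153, "z": 674, "rx": 64.5, "ry": -54.3, "rz": -83.8}, {"x": 230, "y": -153, "z": 674, "rx": 64.5, "ry": -54.3, "rz": -83.8}, {"x": 230, "y": -153, "z": 674, "rx": 64.5, "ry": -54.3, "rz": -83.8}, {"x": 230, "y": -153, "z": 674, "rx": 64.5, "ry": -54.3, "rz": -83.8}, {"x": 230, "y": -153, "z": 674, "rx": 64.5, "ry": -54.3, "rz": -83.8}, {"x": 230, "y": -153, "z": 674, "rx": 64.5, "ry": -54.3, "rz": -83.8}, {"x": 230, "y": -153, "z": 674, "rx": 64.5, "ry": -54.3, "rz": -83.8}, {"x": 230, "y": -153, "z": 674, "rx": 64.5, "ry": -54.3, "rz": -83.8}, {"x": 230, "y": -153, "z": 674, "rx": 64.5, "ry": -54.3, "rz": -83.8}, {"x": 230, "y": -153, "z": 674, "rx": 64.5, "ry": -54.3, "rz": -83.8}, {"x": 230, "y": -153, "z": 674, "rx": 64.5, "ry": -54.3, "rz": -83.8}, {"x": 230, "y": -153, "z": 674, "rx": 64.5, "ry": -54.3, "rz": -83.8}, {"x": 230, "y": -153, "z": 674, "rx": 64.5, "ry": -54.3, "rz": -83.8}, {"x": 230, "y": -153, "z": 674, "rx": 64.5, "ry": -54.3, "rz": -83.8}, {"x": 230, "y": -153, "z": 674, "rx": 64.5, "ry": -54.3, "rz": -83.8}, {"x": 230, "y": -153, "z": 674, "rx": 64.5, "ry": -54.3, "rz": -83.8}], "hand": 60}}

```text
time: 16.25
tool_pos: [0.4581, 0.2753, 0.2596]
tool_rot: [-3.139, 0.0, -3.139]
contact_force: [0.2, -0.1, -0.0]
opening: 0.0599
grip_force: 0.0
```

Run:
```python
from kin import *
add();o=fit();print(np.abs(o.fun).max()*.5)
s=observe();p,r=toolT();print(s["time"],p,s["tool_rot"],s["opening"])
w=read_camera("wrist");print([(np.array(d["point"]),round(d["confidence"],2),proj(w,d["point"])[0].round(1)) for d in mark_of(w,"probe_shoulder")[:2]])
for z in (.075,.125):
  print(z,proj(w,[[.459,.274,z]]))
cv2.imwrite("pics/e1.png",w["pixels"])
rt=tool(0,0,1);print(rel([.459,.274,.21],rt))
```

```text
0.0531074573263044
16.25 [0.4581 0.2753 0.2596] [-3.1388  0.0002 -3.1392] 0.05993612043866341
[(array([0.3989, 0.1435, 0.0072]), 0.75, array([151.5, 132.8])), (array([0.4615, 0.2768, 0.0789]), 0.74, array([321.5, 234.9]))]
0.075 [[317.3522 229.7109]]
0.125 [[316.8948 253.253 ]]
(array([-0.1906,  0.4686, 49.9472]), array([-0.1464,  0.0443, -0.0533]))
```

View pics/e1.png

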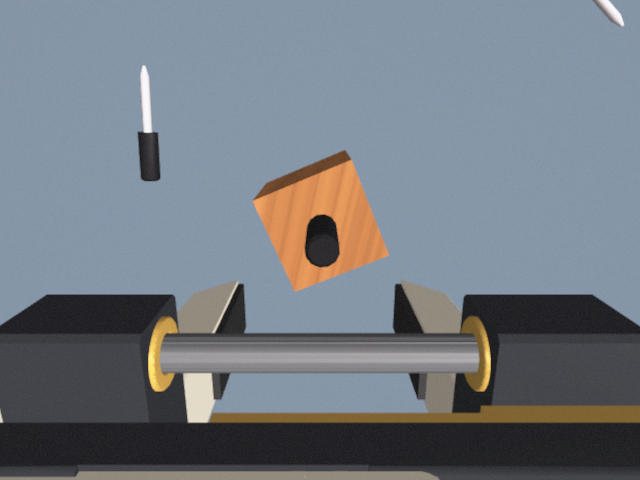

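The wrist view shows the probe head from (321,229) at its shoulder to (322,250) at its top, about 4 px right of prediction, centred between the fingers. I'll fit the silhouette to get its position more exactly.

```bash
cat > cyl.py <<'E'
from kin import *
from scipy.optimize import minimize
def fitcyl(w,mask,x0,z0,z1,rad):
    a=np.linspace(0,2*np.pi,40)
    def sil(x):
        pts=np.vstack([np.c_[x[0]+rad*np.cos(a),x[1]+rad*np.sin(a),0*a+z] for z in(z0+x[2],z1+x[2])])
        m=np.zeros((480*4,640*4),np.uint8);cv2.fillConvexPoly(m,cv2.convexHull((proj(w,pts)*4+1.5).astype(np.int32)),1)
        return cv2.resize(m.astype(np.float32),(640,480),interpolation=cv2.INTER_AREA)
    return lambda x:np.abs(sil(x)-mask).sum()
E
python3 - <<'E'
from cyl import *
w=read_camera("wrist");im=w["pixels"][200:285,285:360].max(2);m=np.zeros((480,640),np.float32);m[200:285,285:360]=im<50
n,l,st,c=cv2.connectedComponentsWithStats(m.astype(np.uint8));i=1+np.argmax(st[1:,4]);m=(l==i).astype(np.float32);print(st[i],c[i])
f=fitcyl(w,m,None,.075,.125,.01)
for dz in(0,None):
    g=(lambda v:f([v[0]/1000,v[1]/1000,0])) if dz==0 else (lambda v:f([v[0]/1000,v[1]/1000,v[2]/1000]))
    x0=np.array([459,276.7]+([] if dz==0 else [0.]))
    o=minimize(g,x0,method="Nelder-Mead",options=dict(initial_simplex=np.vstack([x0]+[x0+3*e for e in np.eye(len(x0))])));print(o.x,o.fun)
E
```

```text
[ 308  214   34   51 1293] [324.2173 239.1036]
[456.8531 277.1136] 287.75
[463.5172 276.9443 -19.4421] 119.875
```

Run:
```python
from cyl import *
F=[]
for n,(y0,y1,x0,x1),th in(("wrist",(200,285,285,360),60),("scene",(195,245,460,490),60),("top",(285,315,155,190),60)):
    w=read_camera(n);im=w["pixels"][y0:y1,x0:x1].max(2)
    m=np.zeros((480,640),np.float32);m[y0:y1,x0:x1]=im<th
    nn,l,st,c=cv2.connectedComponentsWithStats(m.astype(np.uint8));i=1+np.argmax(st[1:,4]);m=(l==i).astype(np.float32)
    print(n,st[i],c[i],np.array(w["K"])[0],proj(w,[[.459,.2767,.075],[.459,.2767,.125]]))
    f=fitcyl(w,m,None,.075,.125,.01);F.append(f)
for sel in((1,2),(0,1,2),(0,),(1,),(2,)):
    g=lambda v:sum(F[i]([v[0]/1000,v[1]/1000,v[2]/1000])/[1000,400,150][i] for i in sel)+(abs(v[2])/1e3)
    x=np.array([459,276.7,0.])
    o=minimize(g,x,method="Nelder-Mead",options=dict(initial_simplex=np.vstack([x]+[x+4*e for e in np.eye(3)])));print(sel,o.x,o.fun,[f(o.x/1000) for f in F])
```

```text
wrist [ 309  213   33   52 1383] [324.6732 239.2379] [428.4234   0.     318.9825] [[324.1455 228.0168]
 [325.085  251.2698]]
scene [467 204  16  28 278] [474.6727 217.0755] [473.9459   0.     331.0383] [[472.7157 228.3258]
 [478.412  205.7299]]
top [162 285  28  30 505] [180.004  300.2772] [598.83     0.     316.1252] [[173.1856 299.551 ]
 [165.4857 297.7608]]
(1, 2) [469.0168 261.5317 -10.1745] 3.493664009893946 [np.float32(2461.9375), np.float32(485.0625), np.float32(340.625)]
(0, 1, 2) [459.4842 275.8998  -6.7954] 4.196149373386462 [np.float32(181.125), np.float32(100.125), np.float32(563.6875)]
(0,) [463.0962 276.9738 -17.9792] 0.05579167623308369 [np.float32(37.8125), np.float32(248.1875), np.float32(542.0625)]
(1,) [457.166  276.0012  -2.6004] 0.1744754282168201 [np.float32(223.75), np.float32(68.75), np.float32(583.3125)]
(2,) [463.3681 255.2716   4.7244] 2.2043076963154866 [np.float32(3087.0625), np.float32(629.125), np.float32(329.9375)]
```

Run:
```python
from kin import *
print(rel([.458,.2768,.151],tool(0,0,1)))
```

```text
(array([  1.2433,   3.6177, 109.2538]), array([-0.1147,  0.082 , -0.1285]))
```

Request:
{"name": "arm_command", "arguments": {"series": [{"x": 1, "y": 3, "z": 40, "rx": 0, "ry": 0, "rz": 0}, {"x": 1, "y": 3, "z": 80, "rx": 0, "ry": 0, "rz": 0}, {"x": 1, "y": 3, "z": 100, "rx": 0, "ry": 0, "rz": 0}, {"x": 1, "y": 3, "z": 109, "rx": 0, "ry": 0, "rz": 0}, {"x": 1, "y": 3, "z": 109, "rx": 0, "ry": 0, "rz": 0}]}}

```text
time: 17.05
tool_pos: [0.4578, 0.2767, 0.1504]
tool_rot: [-3.139, -0.0, 3.141]
contact_force: [0.8, -0.2, 1.1]
opening: 0.0604
grip_force: 0.0
```

Request:
{"name": "arm_command", "arguments": {"series": [{"x": 0, "y": 0, "z": 0, "rx": 0, "ry": 0, "rz": 0}, {"x": 0, "y": 0, "z": 0, "rx": 0, "ry": 0, "rz": 0}, {"x": 0, "y": 0, "z": 0, "rx": 0, "ry": 0, "rz": 0}, {"x": 0, "y": 0, "z": 0, "rx": 0, "ry": 0, "rz": 0}, {"x": 0, "y": 0, "z": 0, "rx": 0, "ry": 0, "rz": 0}, {"x": 0, "y": 0, "z": 0, "rx": 0, "ry": 0, "rz": 0}, {"x": 0, "y": 0, "z": 0, "rx": 0, "ry": 0, "rz": 0}], "hand": 10, "squeeze": 12}}

```text
time: 17.75
tool_pos: [0.4578, 0.2775, 0.1513]
tool_rot: [-3.14, 0.002, -3.142]
contact_force: [0.3, -0.4, 2.7]
opening: 0.0195
grip_force: 12.0
```

Request:
{"name": "arm_command", "arguments": {"series": [{"x": 0, "y": 0, "z": 0, "rx": 0, "ry": 0, "rz": 0}, {"x": 0, "y": 0, "z": -15, "rx": 0, "ry": 0, "rz": 0}, {"x": 0, "y": 0, "z": -40, "rx": 0, "ry": 0, "rz": 0}, {"x": 0, "y": 0, "z": -80, "rx": 0, "ry": 0, "rz": 0}, {"x": 0, "y": 0, "z": -110, "rx": 0, "ry": 0, "rz": 0}, {"x": 0, "y": 0, "z": -110, "rx": 0, "ry": 0, "rz": 0}], "squeeze": 25}}

```text
time: 18.35
tool_pos: [0.4591, 0.2784, 0.2653]
tool_rot: [3.14, 0.009, -3.141]
contact_force: [1.3, 0.1, -0.2]
opening: 0.0193
grip_force: 25.0
```

Run:
```python
from kin import *
from scipy.spatial.transform import Slerp
add();k=fit().x;s=observe();p,r=toolT();q=np.array(s["qpos"]);print(s["time"],p,s["opening"],s["grip_force"])
rt=tool(0,0,1)
# shoulder is .047+.028 below TCP; tip .065 further -> TCP = tip+.14
T=np.array([.513,-.301,.104+.143+.035])
print(rel(T,rt))
for f in np.linspace(0,1,6):
    q,e,a=ik(p+(T-p)*f,rt,k,q,1);print(q,round(e,1),round(a,1))
```

```text
18.35 [0.4591 0.2784 0.2653] 0.01932732721104595 24.994635478282134
(array([ -53.8974, -579.359 ,  -16.891 ]), array([0.0681, 0.5127, 0.0132]))
[ 0.4023  0.3865  1.5343 -0.      1.2207 -1.1685] 0.0 0.0
[ 0.1787  0.3126  1.6363 -0.      1.1927 -1.3921] 0.0 0.0
[-0.0622  0.2838  1.6679  0.      1.1899 -1.633 ] 0.0 0.0
[-0.2946  0.3047  1.6281 -0.      1.2089 -1.8654] 0.0 0.0
[-0.4964  0.3719  1.5181  0.      1.2516 -2.0672] 0.0 0.0
[-0.6594  0.4785  1.3387 -0.      1.3244 -2.2302] 0.0 0.0
```

Request:
{"name": "arm_command", "arguments": {"series": [{"x": 0, "y": 0, "z": -17, "rx": 0, "ry": 0, "rz": 0}, {"x": -54, "y": -579, "z": -17, "rx": 0, "ry": 0, "rz": 0}, {"x": -54, "y": -579, "z": -17, "rx": 0, "ry": 0, "rz": 0}, {"x": -54, "y": -579, "z": -17, "rx": 0, "ry": 0, "rz": 0}, {"x": -54, "y": -579, "z": -17, "rx": 0, "ry": 0, "rz": 0}, {"x": -54, "y": -579, "z": -17, "rx": 0, "ry": 0, "rz": 0}, {"x": -54, "y": -579, "z": -17, "rx": 0, "ry": 0, "rz": 0}, {"x": -54, "y": -579, "z": -17, "rx": 0, "ry": 0, "rz": 0}, {"x": -54, "y": -579, "z": -17, "rx": 0, "ry": 0, "rz": 0}, {"x": -54, "y": -579, "z": -17, "rx": 0, "ry": 0, "rz": 0}, {"x": -54, "y": -579, "z": -17, "rx": 0, "ry": 0, "rz": 0}, {"x": -54, "y": -579, "z": -17, "rx": 0, "ry": 0, "rz": 0}, {"x": -54, "y": -579, "z": -17, "rx": 0, "ry": 0, "rz": 0}, {"x": -54, "y": -579, "z": -17, "rx": 0, "ry": 0, "rz": 0}, {"x": -54, "y": -579, "z": -17, "rx": 0, "ry": 0, "rz": 0}, {"x": -54, "y": -579, "z": -17, "rx": 0, "ry": 0, "rz": 0}, {"x": -54, "y": -579, "z": -17, "rx": 0, "ry": 0, "rz": 0}]}}

```text
time: 20.05
tool_pos: [0.5117, -0.3, 0.2793]
tool_rot: [-3.14, 0.001, -3.14]
contact_force: [0.3, -0.0, -0.3]
opening: 0.0194
grip_force: 25.0
```

Run:
```python
from kin import *
s=observe();p,r=toolT();print(s["time"],p,s["tool_rot"])
w=read_camera("wrist");sc=read_camera("scene");t=read_camera("top")
for n,c in(("w",w),("s",sc),("t",t)):
  for q in("charger_mouth","probe","probe_shoulder"):
    print(n,[(q,np.array(d["point"]),round(d["confidence"],2),proj(c,d["point"])[0].round(1)) for d in mark_of(c,q)[:2]])
  print(proj(c,[p+r.apply([0,0,.140]),p+r.apply([0,0,.075]),[.513,-.301,.104]]).round(1))
cv2.imwrite("pics/f1.png",np.hstack([w["pixels"][:,:400],cv2.resize(sc["pixels"][110:270,100:233],(400,480))]))
```

```text
20.05 [ 0.5117 -0.3     0.2793] [-3.14    0.0011 -3.1399]
w [('charger_mouth', array([ 0.5123, -0.3015,  0.105 ]), 0.55, array([316.6, 233.1]))]
w [('probe', array([ 0.5145, -0.3018,  0.1319]), 0.65, array([315.8, 249.1]))]
w [('probe_shoulder', array([ 0.5114, -0.3018,  0.2053]), 0.69, array([314.5, 295.6]))]
[[318.5 248.7]
 [318.5 295.5]
 [317.3 233.7]]
s [('charger_mouth', array([ 0.5128, -0.2991,  0.1014]), 0.97, array([164.9, 184. ]))]
s [('probe', array([ 0.511 , -0.2998,  0.1378]), 0.89, array([160.6, 167.1])), ('probe', array([0.3199, 0.4961, 0.0068]), 0.77, array([581.6, 230.8]))]
s [('probe_shoulder', array([ 0.5098, -0.3016,  0.2036]), 0.6, array([151.4, 134.7])), ('probe_shoulder', array([0.3978, 0.1355, 0.0048]), 0.59, array([396.2, 225. ]))]
[[160.  166.6]
 [151.5 135. ]
 [163.6 182.8]]
t [('charger_mouth', array([ 0.5131, -0.303 ,  0.1028]), 0.82, array([528. , 273.7]))]
t [('probe', array([0.3477, 0.1429, 0.0066]), 0.74, array([255.2, 368. ])), ('probe', array([0.3238, 0.495 , 0.0098]), 0.59, array([ 51.7, 377. ]))]
t [('probe_shoulder', array([0.2878, 0.4655, 0.0055]), 0.78, array([ 67.6, 398.6])), ('probe_shoulder', array([0.4   , 0.1434, 0.005 ]), 0.67, array([256.3, 337.4]))]
[[534.2 272.1]
 [549.8 267.6]
 [527.  273.7]]
```

View pics/f1.png

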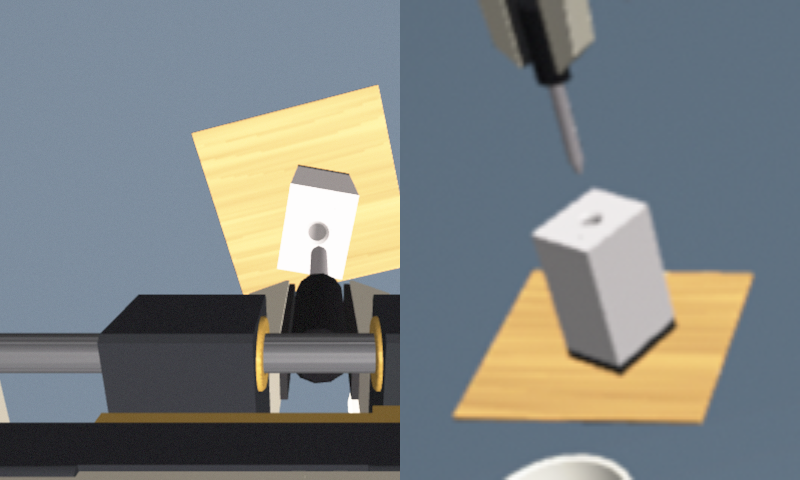

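The wrist view has the hole centre at (318,232) and the stem tip at (319,248). Both match their projections to about 1 px, so the probe is aligned within about 1 mm. I'm lowering it and watching the force.

Request:
{"name": "arm_command", "arguments": {"series": [{"x": 0, "y": -0.5, "z": 20, "rx": 0, "ry": 0, "rz": 0}, {"x": 0, "y": -0.5, "z": 32, "rx": 0, "ry": 0, "rz": 0}, {"x": 0, "y": -0.5, "z": 36, "rx": 0, "ry": 0, "rz": 0}, {"x": 0, "y": -0.5, "z": 40, "rx": 0, "ry": 0, "rz": 0}, {"x": 0, "y": -0.5, "z": 40, "rx": 0, "ry": 0, "rz": 0}]}}

```text
time: 21.15
tool_pos: [0.5117, -0.3019, 0.2391]
tool_rot: [-3.14, 0.001, -3.142]
contact_force: [0.2, 0.5, 0.4]
opening: 0.019
grip_force: 25.0
```

Request:
{"name": "arm_command", "arguments": {"series": [{"x": 0, "y": 0, "z": 4, "rx": 0, "ry": 0, "rz": 0}, {"x": 0, "y": 0, "z": 8, "rx": 0, "ry": 0, "rz": 0}, {"x": 0, "y": 0, "z": 8, "rx": 0, "ry": 0, "rz": 0}]}}

```text
time: 21.45
tool_pos: [0.5115, -0.3018, 0.2309]
tool_rot: [-3.14, 0.001, -3.141]
contact_force: [-0.5, 0.6, -0.7]
opening: 0.0191
grip_force: 25.0
```

Request:
{"name": "arm_command", "arguments": {"series": [{"x": 0, "y": 0, "z": 6, "rx": 0, "ry": 0, "rz": 0}, {"x": 0, "y": 0, "z": 12, "rx": 0, "ry": 0, "rz": 0}, {"x": 0, "y": 0, "z": 18, "rx": 0, "ry": 0, "rz": 0}, {"x": 0, "y": 0, "z": 18, "rx": 0, "ry": 0, "rz": 0}]}}

```text
time: 21.85
tool_pos: [0.5113, -0.3017, 0.2121]
tool_rot: [-3.141, -0.0, -3.142]
contact_force: [0.6, 0.3, -0.1]
opening: 0.0197
grip_force: 25.0
```

Request:
{"name": "arm_command", "arguments": {"series": [{"x": 0, "y": 0, "z": 8, "rx": 0, "ry": 0, "rz": 0}, {"x": 0, "y": 0, "z": 16, "rx": 0, "ry": 0, "rz": 0}, {"x": 0, "y": 0, "z": 24, "rx": 0, "ry": 0, "rz": 0}, {"x": 0, "y": 0, "z": 29, "rx": 0, "ry": 0, "rz": 0}, {"x": 0, "y": 0, "z": 29, "rx": 0, "ry": 0, "rz": 0}]}}

```text
time: 22.35
tool_pos: [0.5114, -0.3018, 0.1832]
tool_rot: [-3.141, -0.0, -3.142]
contact_force: [0.0, -0.7, -0.2]
opening: 0.0198
grip_force: 25.0
```

Request:
{"name": "arm_command", "arguments": {"series": [{"x": 0, "y": 0, "z": 1.5, "rx": 0, "ry": 0, "rz": 0}, {"x": 0, "y": 0, "z": 3, "rx": 0, "ry": 0, "rz": 0}, {"x": 0, "y": 0, "z": 3, "rx": 0, "ry": 0, "rz": 0}]}}

```text
time: 22.65
tool_pos: [0.5118, -0.3021, 0.1814]
tool_rot: [-3.139, 0.002, -3.141]
contact_force: [0.3, -0.6, -1.0]
opening: 0.0192
grip_force: 25.0
```

Request:
{"name": "arm_command", "arguments": {"series": [{"x": 0, "y": 0, "z": 0.5, "rx": 0, "ry": 0, "rz": 0}, {"x": 0, "y": 0, "z": 1, "rx": 0, "ry": 0, "rz": 0}, {"x": 0, "y": 0, "z": 1, "rx": 0, "ry": 0, "rz": 0}]}}

```text
time: 22.95
tool_pos: [0.5118, -0.302, 0.1804]
tool_rot: [-3.14, 0.001, -3.142]
contact_force: [-0.4, 0.2, -0.1]
opening: 0.0191
grip_force: 25.0
```

Request:
{"name": "arm_command", "arguments": {"series": [{"x": 0, "y": 0, "z": 0.7, "rx": 0, "ry": 0, "rz": 0}, {"x": 0, "y": 0, "z": 1.2, "rx": 0, "ry": 0, "rz": 0}, {"x": 0, "y": 0, "z": 1.2, "rx": 0, "ry": 0, "rz": 0}]}}

```text
time: 23.25
tool_pos: [0.5118, -0.3021, 0.1803]
tool_rot: [-3.139, 0.002, -3.141]
contact_force: [-1.8, 1.2, 6.7]
opening: 0.0198
grip_force: 25.0
```

Request:
{"name": "arm_command", "arguments": {"series": [{"x": 0, "y": 0, "z": 0.7, "rx": 0, "ry": 0, "rz": 0}, {"x": 0, "y": 0, "z": 1.2, "rx": 0, "ry": 0, "rz": 0}, {"x": 0, "y": 0, "z": 1.2, "rx": 0, "ry": 0, "rz": 0}]}}

```text
time: 23.55
tool_pos: [0.5119, -0.3021, 0.1802]
tool_rot: [-3.138, 0.003, -3.141]
contact_force: [-3.7, 2.2, 13.7]
opening: 0.0193
grip_force: 25.0
```

It is seated at the expected height with 13.7 N of push. Letting go and backing straight up.

Request:
{"name": "arm_command", "arguments": {"series": [{"x": 0, "y": 0, "z": -1.5, "rx": 0, "ry": 0, "rz": 0}, {"x": 0, "y": 0, "z": -1.5, "rx": 0, "ry": 0, "rz": 0}, {"x": 0, "y": 0, "z": -1.5, "rx": 0, "ry": 0, "rz": 0}, {"x": 0, "y": 0, "z": -1.5, "rx": 0, "ry": 0, "rz": 0}, {"x": 0, "y": 0, "z": -1.5, "rx": 0, "ry": 0, "rz": 0}, {"x": 0, "y": 0, "z": -20, "rx": 0, "ry": 0, "rz": 0}, {"x": 0, "y": 0, "z": -60, "rx": 0, "ry": 0, "rz": 0}, {"x": 0, "y": 0, "z": -110, "rx": 0, "ry": 0, "rz": 0}, {"x": 0, "y": 0, "z": -130, "rx": 0, "ry": 0, "rz": 0}, {"x": 0, "y": 0, "z": -130, "rx": 0, "ry": 0, "rz": 0}], "hand": 60}}

```text
time: 24.55
tool_pos: [0.5125, -0.3025, 0.3118]
tool_rot: [-3.135, 0.007, -3.141]
contact_force: [-0.0, 0.3, -1.0]
opening: 0.0602
grip_force: 0.0
```

Run:
```python
from kin import *
s=observe();print(s["time"],s["tool_pos"],s["opening"],s["contact_force"])
for n in("wrist","scene","top"):
  c=read_camera(n)
  for q in("charger_mouth","charger_foot","probe_shoulder"):
    print(n,q,[(np.array(d["point"]),round(d["confidence"],2)) for d in mark_of(c,q) if d["point"][1]<-.2])
```

```text
24.55 [ 0.5125 -0.3025  0.3118] 0.060158295001123026 [-0.0221  0.3412 -1.0431]
wrist charger_mouth [(array([ 0.5131, -0.3022,  0.1034]), 0.85)]
wrist charger_foot [(array([ 0.5142, -0.2975,  0.0355]), 0.17)]
wrist probe_shoulder [(array([ 0.5118, -0.3034,  0.107 ]), 0.77)]
scene charger_mouth [(array([ 0.5152, -0.3028,  0.1034]), 0.67)]
scene charger_foot [(array([ 0.5077, -0.3022,  0.0018]), 0.59)]
scene probe_shoulder [(array([ 0.5097, -0.3042,  0.1039]), 0.58), (array([ 0.5109, -0.2966,  0.1038]), 0.22)]
top charger_mouth [(array([ 0.5111, -0.3028,  0.1051]), 0.67)]
top charger_foot [(array([ 0.5116, -0.3032,  0.0048]), 0.85)]
top probe_shoulder []
```

The shoulder lies at the mouth's level, the charger is upright on the pad, and the arm is clear of everything.

```bash
python3 -c "
from cell import *
print(hand_in())"
```

```text
the job is handed in; nothing more can be done
None
```

The job is handed in after about 25 s of robot time: the charger stands upright on the pad with the probe pushed fully home and released, and I kept the arm clear of the cup, bowl, stopper and paddle; the verdict was not returned.

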